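# Put the slide mailer away in the sliding-cover case

### The job

Slide open the cover of the grey storage case and lay the slide mailer flat in its compartment, lid side up; it holds glass, so set it down rather than drop it. Then slide the cover back fully shut over it, and leave the other things on the worktop where they are.

Things in the scene. Friction and masses are not known exactly. Their poses are not given: they have to be found in the camera images.
- case: Fixed grey plastic storage case, 208 x 108 mm, walls 34 mm high with 8 mm guide rails on top along both long sides (top 42 mm). Origin: centre of its underside on the worktop; x along its length, z up. Its -x half is an open compartment; its +x half is a closed deck on which the cover rests when open.
- compartment (a point): Centre of the inner floor of the case's compartment, 6 mm above the worktop; axes as the case. The compartment measures 98 mm (x) by 96 mm (y) inside, walls 6 mm thick, 28 mm deep below the cover.
- cover (a joint): Slide of the flat steel cover (100 x 98 x 4 mm) along the case's x, in m: 0 = fully shut over the compartment, 0.101 = fully open, clear of the compartment. It stays where left; moving it takes about 2 N.
- cover_grip (a point): Grip point on the cover's upright black rib, at the cover's centre, 64.5 mm above the worktop. The rib is 13 mm thick along the case's x and 60 mm long along its y; its top is 4 mm above this point. It stands on a flange 22 mm wide whose top is 23 mm below this point. The cover's top is 26 mm below this point.
- slide_mailer: Slide mailer: small closed flat plastic box, 36 mm (x) by 82 mm (y) by 20 mm high, 50 g, lying lid side up on the worktop. Origin: centre of its underside; z up through the lid. Its sides are plain and upright.
- lab_timer: Bystander: white square bench timer, 66 x 66 x 20 mm, origin centre of its underside.
- glasses_case: Bystander: dark closed spectacle case with rounded ends, 60 (x) x 158 (y) x 37 mm, origin centre of its underside.
- white_bottle: Bystander: upright plain white bottle, 48 mm across, 98 mm high, origin centre of its underside.
- marker: Bystander: marker pen lying along its y, 135 mm long, 17 mm thick, origin centre of its underside.

How it is judged:
On the way, in this order (a step that is already met when the one before it is completed fails the run):
1. the cover is slid open, by at least 60 mm (value of joint cover above 0.06 m), for 0.2 s.
2. the mailer lies flat in the open compartment, let go (x of slide_mailer in the frame of compartment between -0.04 and 0.04 m and y of slide_mailer in the frame of compartment between -0.035 and 0.035 m and z of slide_mailer in the frame of compartment between -0.005 and 0.005 m and angle between slide_mailer's own z axis and vertical below 0.12 rad and contact force between slide_mailer and the fingers below 0.1 N and value of joint cover above 0.03 m), for 0.2 s.
At the end, for the whole second after the job is handed in: The mailer lies at rest on the compartment's floor, lid side up (tilt under 0.12 rad, height within 5 mm), and the cover is shut to within 4 mm (x of slide_mailer in the frame of compartment between -0.04 and 0.04 m and y of slide_mailer in the frame of compartment between -0.035 and 0.035 m and z of slide_mailer in the frame of compartment between -0.005 and 0.005 m and angle between slide_mailer's own z axis and vertical below 0.12 rad and value of joint cover below 0.004 m and linear speed of slide_mailer below 0.02 m/s); the robot touches nothing.
It fails at once if the mailer is let go more than 34 mm above the compartment floor (contact force between slide_mailer and the fingers below 0.02 N and contact force between slide_mailer and anything else below 0.02 N and height (world z) of slide_mailer above 0.04 m).
It fails at once if a bystander (timer, spectacle case, bottle, marker) is moved by more than 30 mm (distance of any of lab_timer, glasses_case, white_bottle, marker from where it was at the start of the episode above 0.03 m).
It also fails if it takes over 72 s, if anything falls off the work surface, if the arm or the gripper's body presses on something with over 40 N, if the wrist force passes 120 N, or if a joint passes its speed limit or range.

### The arm

A 6-joint arm with a two-finger parallel gripper is mounted at the origin on a cart in front of the work surface, level with it; the furniture and walls round the work are solid. World frame = base frame: x ahead of the robot, y to its left, z up, the work surface at z = 0. Lengths are in m, angles in rad, forces in N, time in s.
With the tool pointing down it reaches from about 0.35 to 0.775 m from the base axis. Payload 7.3 kg.
Tool frame: the origin (TCP) lies at the very end of the fingers, on their centre line; the grasp point (between the pads) lies 19 mm behind it; z points along the fingers, y is the line along which they close (so a half turn about z gives the same grasp; the last joint's range is limited). The gripper opens to 92 mm and grips with 3 to 60 N. Pads are 19 mm wide; open, the fingers measure 130 mm over their backs; the gripper's body (75 mm by 190 mm) begins 47 mm behind the grasp point.
Start: joints at [1.003, 0.342, 1.524, -0, 1.275, -0.146], TCP at [0.215, 0.479, 0.191] pointing down, gripper open.
Joint ranges: [-2.53, 2.53], [-0.77, 2.02], [0.04, 2.7], [-1, 4.14], [0.28, 2.66], [-3.11, 3.11]. Speed limits (rad/s): [2.57, 2.57, 3.14, 3.14, 3.14, 3.14].

### API

Orientations are given as [roll, pitch, yaw] about the fixed x, y, z axes, in that order (R = Rz(yaw) Ry(pitch) Rx(roll)).
In Python, from cell import * gives the robot as it stands.
- The arm moves only by the tool step_arm, never from a script. Its argument "commands" is a list of rows, each a list of 7 numbers: the opening, from 0 (shut) to 1 (fully open), then the shift along the world's x, y, z in cm, then the turn, a rotation vector about the world's x, y, z in rad. A call has 1 to 5 rows; each row is the pose to reach, as a shift and turn from the pose commanded when the call began; what a row does not reach only later rows make up. A row lasts 1/12 s, in which the tool goes at most 41.7 mm and 7.16 degrees, less where a joint would pass 70% of its speed; a pose out of reach is approached as far as the arm can. A call with a gripper value outside its range is refused whole. The fingers move at their own pace and stop on an object; "grip_force" is the grip in N (left out, the last holds). Time passes only in rows, so rows that repeat a pose let the fingers close. It gives the time, the measured TCP pose, the force, the opening and the grip force at its end, in the units of the state.
- observe(): the state, without advancing time (a new reading comes with each control period).
- read_camera(name): name is "side" or "top"; returns the picture (420x560x3 uint8, red, green, blue); there is no depth.
- camera_model(name): a dict with "vfov" (degrees; the focal length in pixels is half the picture's height over the tangent of half this angle, whatever the lens; pixels are square), "cx", "cy" (the principal point, pixels), "world_to_cam" (4x4, takes a point from world to camera coordinates). Camera axes: x right, y up, looking along -z (the intrinsics and any distortion apply to the point x, -y, -z); pixel columns grow to the right and rows downward; lengths in m; the calibration is good to about 2 mm. A picture is of the moment at which its call begins. camera_model takes no time and is no camera call.
- hand_in(): hands the job in; it is judged then, once.
The state is a dict: "time": time; "qpos": joint angles; "qvel": joint speeds; "joint_efforts": joint torques, N m; "tool_pos": TCP position; "tool_rot": TCP orientation; "contact_force": force on the tool from outside, world axes, zero at the start; "torque": the same for the moment, N m; "opening": finger opening in m; "grip_force": force on a finger pad.
Only numpy, scipy, OpenCV 4.12 (cv2) and the standard library are available. Lean on these libraries where they do the work, as an engineer would, in place of code of your own. Each camera call takes 0.05 s, during which the arm holds its last target. There are 200 camera calls.

## Working session

There is one attempt and no reset: what is moved stays moved. The work goes in short steps, Python scripts to look and compute and a tool call to move; the robot and the scene stay as the last step left them, time stands still between calls to the robot, and variables do not carry over. Pictures are saved under pics/ and viewed, at most 10 in all, crops included, and the job is handed in when it is done.

Besides the shell and the picture viewer there is one more tool, called after "Emit:" as a command line: name --pt "numbers of a row" for each row, then --argument value for the rest. step_arm: Moves the arm, as the interface text tells. Its arguments: {"type":"object","properties":{"commands":{"type":"array"},"grip_force":{"type":"number"}},"required":["commands"]}

```bash
mkdir -p pics
python3 - <<'E'
from cell import *
import cv2
for n in("side","top"):
    im=read_camera(n); cv2.imwrite(f"pics/{n}0.png",im[:,:,::-1]); m=camera_model(n); print(n,m)
print(observe())
E
```

```text
side {'vfov': 47.23813539400679, 'cx': 286.5574066470775, 'cy': 212.27251266020303, 'world_to_cam': array([[-9.99828496e-01,  1.21453810e-02, -1.39810243e-02,
         5.28166371e-01],
       [-1.85081289e-02, -6.81969844e-01,  7.31146074e-01,
        -1.19511049e-02],
       [-6.54589336e-04,  7.31279441e-01,  6.82077672e-01,
        -1.59107783e+00],
       [ 0.00000000e+00,  0.00000000e+00,  0.00000000e+00,
         1.00000000e+00]])}
top {'vfov': 50.221667067130355, 'cx': 278.6604538973787, 'cy': 202.32309373019936, 'world_to_cam': array([[-0.03664907, -0.99932047,  0.0039296 ,  0.04060917],
       [ 0.97906097, -0.03511759,  0.20051528, -0.55467167],
       [-0.20024103,  0.01119601,  0.97968269, -1.42119652],
       [ 0.        ,  0.        ,  0.        ,  1.        ]])}
{'time': 0.1, 'qpos': array([ 1.00296535e+00,  3.42680871e-01,  1.52492686e+00,  4.47305780e-06,
        1.27539746e+00, -1.46023286e-01]), 'qvel': array([-0.00045473, -0.00161437,  0.00024784, -0.00018326, -0.00071394,
       -0.00062569]), 'joint_efforts': array([ 1.37498180e-03, -4.32005167e+01, -2.44695067e+01,  7.17864675e-02,
        5.25536493e-02, -7.09362280e-05]), 'tool_pos': array([0.21470406, 0.47863464, 0.18989818]), 'tool_rot': array([-3.14019577e+00, -2.09763499e-04,  2.71978351e+00]), 'contact_force': array([ 0.22044328, -0.0354753 , -0.20559384]), 'torque': array([-0.03673382, -0.02628684, -0.00122134]), 'grip_force': 0.0, 'opening': 0.09194945791563873}
```

View pics/top0.png

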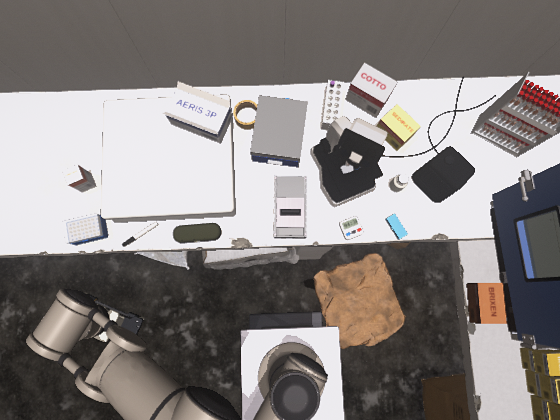

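View pics/side0.png

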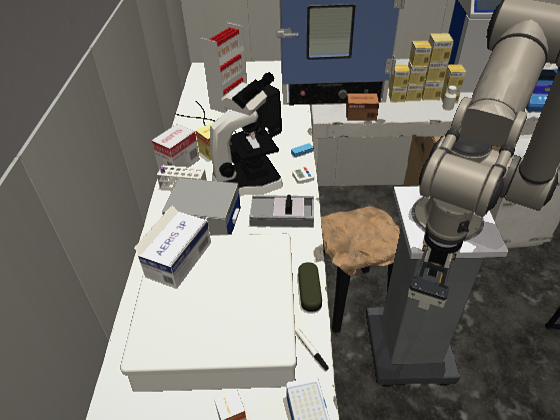

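The top view shows the case at about (290,207) with the rib at (290,212), the blue mailer at (397,226), timer (350,227), bottle (399,182), and spectacle case (197,232). In the side view the mailer is at (302,149) and the rib at (289,205). I'll enlarge both views.

Run:
```python
import cv2
t=cv2.imread("pics/top0.png")[165:250,265:425]; s=cv2.imread("pics/side0.png")[135:235,235:335]
cv2.imwrite("pics/tc.png",cv2.resize(t,None,fx=5,fy=5,interpolation=cv2.INTER_CUBIC))
cv2.imwrite("pics/sc.png",cv2.resize(s,None,fx=6,fy=6,interpolation=cv2.INTER_CUBIC))
```

```text
(no output)
```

View pics/tc.png

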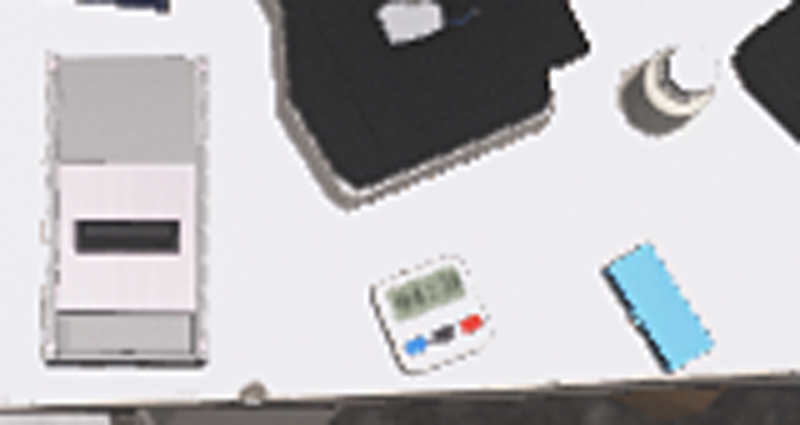

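View pics/sc.png

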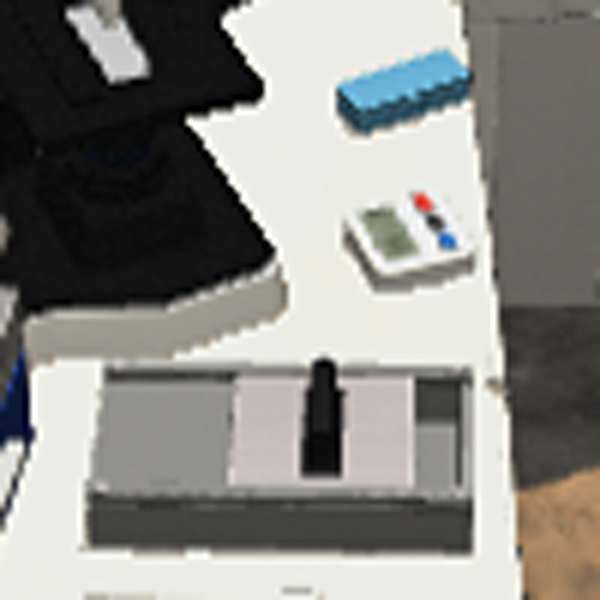

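Crop readings: in the top crop the mailer's upper face has corners (648,243), (714,347), (678,371), (608,267), and the rib spans (75..180, 220..253). The cover is already partly open, with the open strip at the near (table-edge) end. In the side crop the mailer's corners are (440,49), (471,72), (360,108), (337,88), and the rib's top ends are near (322,362) and (322,415).

```bash
cat > h.py <<'E'
from cell import *
import numpy as np, cv2
def K(n):
    m=camera_model(n); f=210/np.tan(np.radians(m["vfov"])/2); return f,m["cx"],m["cy"],m["world_to_cam"]
def proj(n,P):
    f,cx,cy,T=K(n); p=np.c_[np.atleast_2d(P),np.ones(len(np.atleast_2d(P)))]@T.T
    return np.c_[cx+f*p[:,0]/-p[:,2],cy+f*p[:,1]/p[:,2]]
def ray(n,u,v):
    f,cx,cy,T=K(n); R=T[:3,:3]; return -R.T@T[:3,3], R.T@np.array([(u-cx)/f,-(v-cy)/f,-1])
def onz(n,u,v,z):
    o,d=ray(n,u,v); return o+d*(z-o[2])/d[2]
def tri(a,b):
    (o,d),(p,e)=ray("top",*a),ray("side",*b); s=np.linalg.lstsq(np.c_[d,-e],p-o,rcond=None)[0]
    A,B=o+s[0]*d,p+s[1]*e; return (A+B)/2,np.linalg.norm(A-B)
tc=lambda X,Y:(265+(X+.5)/5-.5,165+(Y+.5)/5-.5)
sc=lambda X,Y:(235+(X+.5)/6-.5,135+(Y+.5)/6-.5)
E
python3 - <<'E'
from h import *
np.set_printoptions(precision=4,suppress=True)
mt=[(608,267),(648,243),(714,347),(678,371)]; ms=[(337,88),(0,0),(0,0),(0,0)]
# correspondences: far end (+x) of mailer = top of top-crop = left of side-crop
for a,b in [((648,243),(337,88)),((608,267),(360,108)),((714,347),(440,49)),((678,371),(471,72)),((662,307),(402,79))]:
    print("mailer",*tri(tc(*a),sc(*b)))
for a in mt: print("  z.02",onz("top",*tc(*a),.02))
for b in [(337,88),(360,108),(471,72),(440,49)]: print("  z.02 side",onz("side",*sc(*b),.02))
for a,b in [((50,55),(90,490)),((207,55),(105,368)),((45,360),(472,495)),((205,360),(473,368))]:
    print("case",*tri(tc(*a),sc(*b)),onz("top",*tc(*a),.042))
print("cover edges z.038",onz("top",*tc(128,164),.0385),onz("top",*tc(128,311),.0385), onz("side",*sc(231,430),.0385),onz("side",*sc(414,430),.0385))
for X,Y in [(75,220),(180,220),(180,253),(75,253)]: print("rib",onz("top",*tc(X,Y),.0685))
for X,Y in [(322,362),(322,415),(322,475)]: print("rib side",onz("side",*sc(X,Y),.0685),onz("side",*sc(X,Y),.0415))
E
```

```text
mailer [ 0.5097 -0.3669  0.0192] 0.004665951075069643
mailer [ 0.4946 -0.3376  0.0241] 0.002526045228736461
mailer [ 0.4398 -0.4048  0.0209] 0.00019108927392579104
mailer [ 0.4228 -0.3788  0.0211] 0.0038569417575823246
mailer [ 0.4668 -0.3721  0.0212] 0.0024325568009432672
  z.02 [ 0.4965 -0.3389  0.02  ]
  z.02 [ 0.5119 -0.3672  0.02  ]
  z.02 [ 0.44  -0.405  0.02 ]
  z.02 [ 0.4249 -0.3795  0.02  ]
  z.02 side [ 0.5074 -0.3648  0.02  ]
  z.02 side [ 0.4933 -0.3427  0.02  ]
  z.02 side [ 0.4209 -0.3796  0.02  ]
  z.02 side [ 0.4397 -0.4059  0.02  ]
case [0.6483 0.0309 0.0448] 0.0038068076236072146 [0.651  0.0306 0.042 ]
case [ 0.6455 -0.075   0.0391] 0.004950765997786934 [ 0.6472 -0.0752  0.042 ]
case [0.4436 0.0412 0.0452] 0.001223750321556609 [0.4447 0.0411 0.042 ]
case [ 0.4388 -0.0632  0.0439] 0.0037478812224702018 [ 0.4409 -0.0637  0.042 ]
cover edges z.038 [ 0.5748 -0.0189  0.0385] [ 0.4756 -0.0148  0.0385] [ 0.5718 -0.0208  0.0385] [ 0.4715 -0.0181  0.0385]
rib [0.5323 0.0183 0.0685]
rib [ 0.5298 -0.0501  0.0685]
rib [ 0.508  -0.0491  0.0685]
rib [0.5105 0.0191 0.0685]
rib side [ 0.5212 -0.0417  0.0685] [ 0.5211 -0.0728  0.0415]
rib side [0.5219 0.0016 0.0685] [ 0.5217 -0.0284  0.0415]
rib side [0.5226 0.0485 0.0685] [0.5225 0.0198 0.0415]
```

Emit:
step_arm --pt "0.6 10.2 -16.5 -1 0 0 -0.4" --pt "0.6 10.2 -16.5 -1 0 0 -0.4" --pt "0.6 10.2 -16.5 -1 0 0 -0.4" --pt "0.6 10.2 -16.5 -1 0 0 -0.4" --pt "0.6 10.2 -16.5 -1 0 0 -0.4"

```text
time: 0.52
tool_pos: [0.3177, 0.3112, 0.1801]
tool_rot: [-3.14, 0.001, 2.317]
contact_force: [0.8, 0.2, 0.4]
opening: 0.0633
grip_force: 0.0
```

Emit:
step_arm --pt "0.6 10.2 -16.5 -1 0 0 -0.4" --pt "0.6 10.2 -16.5 -1 0 0 -0.4" --pt "0.6 10.2 -16.5 -1 0 0 -0.4" --pt "0.6 10.2 -16.5 -1 0 0 -0.4" --pt "0.6 10.2 -16.5 -1 0 0 -0.4"

```text
time: 0.93
tool_pos: [0.4201, 0.146, 0.1702]
tool_rot: [-3.141, 0.001, 1.916]
contact_force: [1.0, -0.1, -0.1]
opening: 0.055
grip_force: 0.0
```

Emit:
step_arm --pt "0.6 10.2 -16.5 -1 0 0 -0.4" --pt "0.6 10.2 -16.5 -1 0 0 -0.4" --pt "0.6 10.2 -16.5 -1 0 0 -0.4" --pt "0.6 10.2 -16.5 -1 0 0 -0.4" --pt "0.6 10.2 -16.5 -1 0 0 -0.4"

```text
time: 1.35
tool_pos: [0.5222, -0.0194, 0.16]
tool_rot: [3.141, 0.001, 1.516]
contact_force: [0.4, -0.2, -0.6]
opening: 0.0552
grip_force: 0.0
```

Emit:
step_arm --pt "0.6 0 0.4 -3 0 0 0.01" --pt "0.6 0 0.4 -6 0 0 0.01" --pt "0.6 0 0.4 -9 0 0 0.01" --pt "0.6 0 0.4 -11.2 0 0 0.01" --pt "0.6 0 0.4 -11.2 0 0 0.01"

```text
time: 1.77
tool_pos: [0.5173, -0.0116, 0.0441]
tool_rot: [-3.132, -0.001, 1.529]
contact_force: [-0.5, -0.5, -0.6]
opening: 0.0549
grip_force: 0.0
```

Emit:
step_arm --pt "0.1 0 0 0 0 0 0" --pt "0.1 0 0 0 0 0 0" --pt "0.1 0 0 0 0 0 0" --pt "0.1 0 0 0 0 0 0" --pt "0.1 0 0 0 0 0 0" --grip_force 10

```text
time: 2.18
tool_pos: [0.5217, -0.0121, 0.0498]
tool_rot: [3.139, 0.0, 1.53]
contact_force: [0.2, -0.3, 0.0]
opening: 0.0262
grip_force: 0.0
```

Emit:
step_arm --pt "0 0 0 0 0 0 0" --pt "0 0 0 0 0 0 0" --pt "0 0 0 0 0 0 0" --pt "0 0 0 0 0 0 0" --pt "0 0 0 0 0 0 0" --grip_force 15

```text
time: 2.6
tool_pos: [0.5209, -0.012, 0.0485]
tool_rot: [-3.142, 0.0, 1.53]
contact_force: [-0.1, -0.6, 0.3]
opening: 0.0005
grip_force: 0.0
```

Run:
```python
from h import *
im=read_camera("side")[:,:,::-1]; t=read_camera("top")[:,:,::-1]
a=cv2.resize(im[135:255,225:345],(600,600),interpolation=cv2.INTER_CUBIC)
cv2.imwrite("pics/s1.png",a)
o=observe();print(o['tool_pos'],proj("side",o['tool_pos']),o['opening'],o['grip_force'])
```

```text
[ 0.52091439 -0.01199618  0.04852359] [[288.55460399 205.51021155]] 0.0005267556741212227 0.0
```

View pics/s1.png

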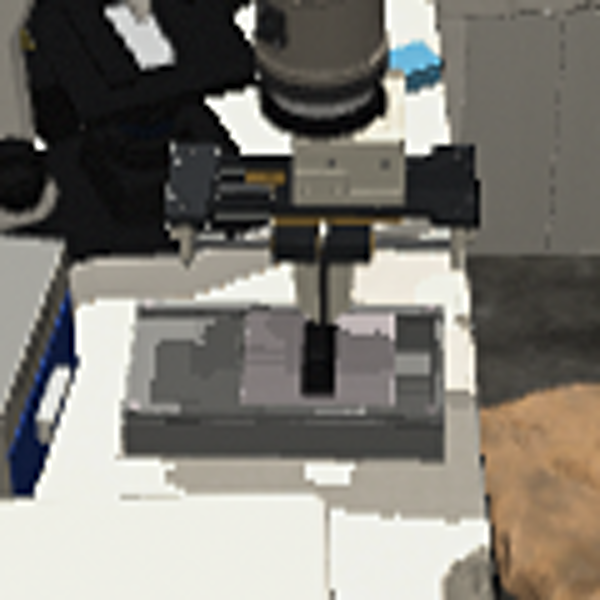

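The side view shows the closed fingers (crop 290–350) ending near row 325, seemingly on or above the rib (302–333, rows 325–395). The TCP should project to row 352, so I need a closer look.

Run:
```python
from h import *
im=read_camera("side")[:,:,::-1]; s0=cv2.imread("pics/side0.png")
f=lambda i:cv2.resize(i[175:225,260:325],(390,300),interpolation=cv2.INTER_NEAREST)
t=read_camera("top")[:,:,::-1]; t0=cv2.imread("pics/top0.png")
g=lambda i:cv2.resize(i[190:240,260:325],(390,300),interpolation=cv2.INTER_NEAREST)
cv2.imwrite("pics/z1.png",np.vstack([np.hstack([f(s0),f(im)]),np.hstack([g(t0),g(t)])]))
c=np.array([.5215,-.0157,0])
for z in(.0685,.0415): print(z,proj("side",[c+[0,.03,z],c+[0,-.03,z]]).round(1).tolist())
print(observe()['opening'],observe()['tool_pos'],proj("top",observe()['tool_pos']))
```

```text
0.0685 [[288.4, 206.4], [288.2, 194.1]]
0.0415 [[288.5, 212.6], [288.2, 200.3]]
0.00033449737578030385 [ 0.52088975 -0.01200007  0.04849406] [[288.87678728 212.79470798]]
```

View pics/z1.png

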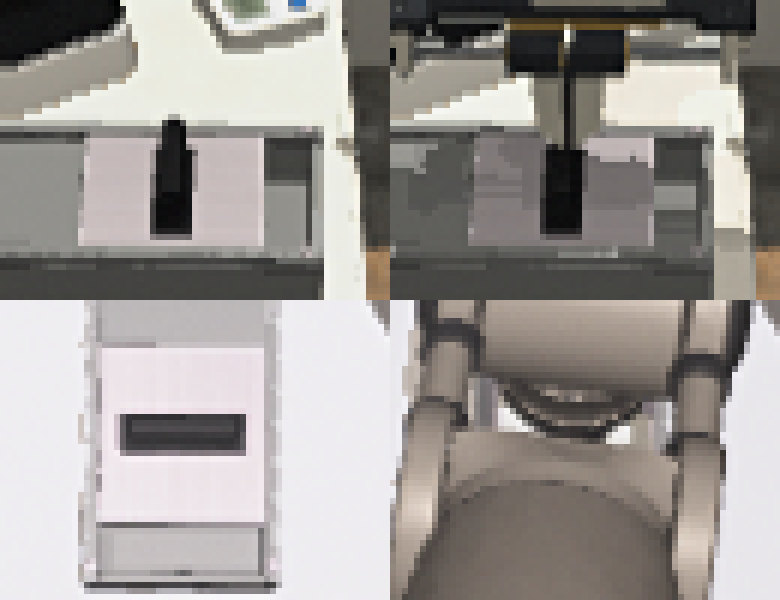

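The fingers look closed in the view (cols 527–605), with grey parts ending near row 148 of the upper-right panel and dark below that. It's unclear whether the tips are dark or sit higher than reported. The start picture can settle how the fingertips look.

Run:
```python
from h import *
s0=cv2.imread("pics/side0.png")
p=proj("side",[[.2147,.4786,.1899]])[0]; print(p)
u,v=int(p[0]),int(p[1]); c=cv2.resize(s0[v-50:v+25,u-45:u+45],None,fx=7,fy=7,interpolation=cv2.INTER_NEAREST)
cv2.circle(c,(int((p[0]-u+45.5)*7),int((p[1]-v+50.5)*7)),4,(0,0,255),-1)
cv2.imwrite("pics/f0.png",c)
```

```text
[423.34932786 300.16834239]
```

View pics/f0.png

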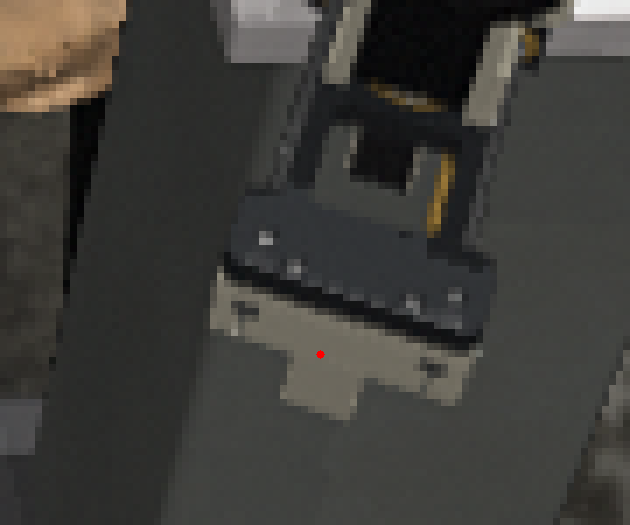

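Emit:
step_arm --pt "0 0 -0.3 -0.2 0 0 0" --pt "0 0 -0.3 -0.4 0 0 0" --pt "0 0 -0.3 -0.6 0 0 0" --pt "0 0 -0.3 -0.6 0 0 0"

```text
time: 3.13
tool_pos: [0.5205, -0.015, 0.042]
tool_rot: [-3.141, -0.0, 1.53]
contact_force: [-0.3, 0.2, 1.7]
opening: 0.0004
grip_force: 0.0
```

Emit:
step_arm --pt "0 0 0 -0.2 0 0 0" --pt "0 0 0 -0.4 0 0 0" --pt "0 0 0 -0.4 0 0 0"

```text
time: 3.38
tool_pos: [0.5207, -0.0149, 0.0381]
tool_rot: [-3.141, -0.0, 1.53]
contact_force: [-0.1, 0.4, -0.1]
opening: 0.0006
grip_force: 0.0
```

Emit:
step_arm --pt "0 0 0 -0.2 0 0 0" --pt "0 0 0 -0.4 0 0 0" --pt "0 0 0 -0.4 0 0 0"

```text
time: 3.63
tool_pos: [0.5206, -0.0149, 0.0341]
tool_rot: [-3.141, -0.0, 1.53]
contact_force: [0.2, 0.2, 0.3]
opening: 0.0004
grip_force: 0.0
```

Emit:
step_arm --pt "0 0 0 -0.2 0 0 0" --pt "0 0 0 -0.2 0 0 0" --pt "0 0 0 -0.2 0 0 0"

```text
time: 3.88
tool_pos: [0.5211, -0.015, 0.0326]
tool_rot: [3.141, 0.0, 1.53]
contact_force: [0.2, 0.6, 0.3]
opening: 0.0004
grip_force: 0.3
```

Emit:
step_arm --pt "0 0 0 -0.2 0 0 0" --pt "0 0 0 -0.2 0 0 0" --pt "0 0 0 -0.2 0 0 0"

```text
time: 4.13
tool_pos: [0.5231, -0.0151, 0.0324]
tool_rot: [3.136, 0.0, 1.53]
contact_force: [0.4, 1.8, 12.2]
opening: 0.0007
grip_force: 6.1
```

Run:
```python
from h import *
for w in(.046,.055,.065):
  for dz in(0,.02,.036): print(w,dz,proj("side",[[.2147+.41*w,.4786+.912*w,.1899+dz]]).round(1))
print(observe()['tool_pos'],observe()['qpos'])
```

```text
0.046 0 [[419.1 315.5]]
0.046 0.02 [[420.6 310.3]]
0.046 0.036 [[421.9 306. ]]
0.055 0 [[418.2 318.6]]
0.055 0.02 [[419.8 313.4]]
0.055 0.036 [[421.1 309.1]]
0.065 0 [[417.2 322.1]]
0.065 0.02 [[418.8 316.9]]
0.065 0.036 [[420.1 312.6]]
[ 0.5231013  -0.01512731  0.03244839] [-1.75665566e-01  5.18574424e-01  1.73590237e+00  4.55314756e-04
  8.81792116e-01 -1.34904126e-01]
```

Emit:
step_arm --pt "0 0 0 1 0 0 0" --pt "0.6 0 0 2 0 0 0" --pt "0.6 0 0 2 0 0 0" --pt "0.6 0 0 2 0 0 0" --pt "0.6 0 0 2 0 0 0"

```text
time: 4.55
tool_pos: [0.5207, -0.015, 0.0504]
tool_rot: [-3.141, -0.0, 1.53]
contact_force: [0.2, -1.0, 0.3]
opening: 0.0224
grip_force: 0.0
```

The evidence from the touch on the rib and from both pictures agrees: the true fingertips are about 36 mm above the reported TCP z. I'll correct for that.

Emit:
step_arm --pt "0.6 0 0 0 0 0 0" --pt "0.6 0 0 0 0 0 0" --pt "0.6 0 0 -1 0 0 0" --pt "0.6 0 0 -2 0 0 0" --pt "0.6 0 0 -2 0 0 0"

```text
time: 4.97
tool_pos: [0.5191, -0.0147, 0.0279]
tool_rot: [-3.137, -0.001, 1.53]
contact_force: [-0.7, 0.2, -0.3]
opening: 0.0538
grip_force: 0.0
```

Emit:
step_arm --pt "0.6 0 0 -0.9 0 0 0" --pt "0.6 0 0 -1.8 0 0 0" --pt "0.6 0 0 -1.8 0 0 0"

```text
time: 5.22
tool_pos: [0.5196, -0.0148, 0.0105]
tool_rot: [-3.138, -0.0, 1.53]
contact_force: [0.7, -0.8, -0.6]
opening: 0.0553
grip_force: 0.0
```

Emit:
step_arm --pt "0 0 0 0 0 0 0" --pt "0 0 0 0 0 0 0" --pt "0 0 0 0 0 0 0" --pt "0 0 0 0 0 0 0" --pt "0 0 0 0 0 0 0" --grip_force 12

```text
time: 5.63
tool_pos: [0.5212, -0.015, 0.0129]
tool_rot: [3.141, 0.0, 1.53]
contact_force: [-0.4, -0.1, 0.5]
opening: 0.0261
grip_force: 0.0
```

Emit:
step_arm --pt "0 0 0 0 0 0 0" --pt "0 0 0 0 0 0 0" --pt "0 0 0 0 0 0 0"

```text
time: 5.88
tool_pos: [0.5215, -0.015, 0.0128]
tool_rot: [3.14, 0.0, 1.53]
contact_force: [0.4, 0.9, 1.5]
opening: 0.013
grip_force: 12.0
```

Emit:
step_arm --pt "0 1 -0.05 0 0 0 0" --pt "0 2 -0.1 0 0 0 0" --pt "0 3 -0.14 0 0 0 0" --pt "0 4 -0.18 0 0 0 0" --pt "0 4 -0.18 0 0 0 0" --grip_force 20

```text
time: 6.3
tool_pos: [0.5626, -0.0169, 0.0128]
tool_rot: [3.14, 0.0, 1.53]
contact_force: [1.5, 0.5, 3.3]
opening: 0.0128
grip_force: 20.0
```

Emit:
step_arm --pt "0 1 -0.05 0 0 0 0" --pt "0 2 -0.1 0 0 0 0" --pt "0 2.8 -0.13 0 0 0 0" --pt "0 2.8 -0.13 0 0 0 0"

```text
time: 6.63
tool_pos: [0.5902, -0.0182, 0.0128]
tool_rot: [3.14, 0.0, 1.53]
contact_force: [2.1, 0.5, 4.4]
opening: 0.0131
grip_force: 20.0
```

Emit:
step_arm --pt "0 0.2 0 0 0 0 0" --pt "0 0.4 0 0 0 0 0" --pt "0 0.4 0 0 0 0 0"

```text
time: 6.88
tool_pos: [0.5928, -0.0183, 0.0129]
tool_rot: [3.141, 0.0, 1.53]
contact_force: [-0.2, -0.5, 4.1]
opening: 0.0125
grip_force: 20.0
```

Emit:
step_arm --pt "0 0.2 0 0 0 0 0" --pt "0 0.3 0 0 0 0 0" --pt "0 0.3 0 0 0 0 0"

```text
time: 7.13
tool_pos: [0.5958, -0.0184, 0.0128]
tool_rot: [3.141, 0.001, 1.53]
contact_force: [-0.5, -2.1, 5.0]
opening: 0.013
grip_force: 20.0
```

Emit:
step_arm --pt "0.6 0 0 0 0 0 0" --pt "0.6 0 0 0 0 0 0" --pt "0.6 0 0 0 0 0 0" --pt "0.6 0 0 4 0 0 0" --pt "0.6 0 0 8 0 0 0"

```text
time: 7.55
tool_pos: [0.5934, -0.0176, 0.0905]
tool_rot: [-3.134, -0.001, 1.53]
contact_force: [1.6, 0.5, 0.9]
opening: 0.0415
grip_force: 0.0
```

Emit:
step_arm --pt "1 -4 0 2 0 0 -0.1" --pt "1 -8 0 2 0 0 -0.22" --pt "1 -12.9 -2 2 0 0 -0.34" --pt "1 -12.9 -4 2 0 0 -0.46" --pt "1 -12.9 -4 2 0 0 -0.5"

```text
time: 7.97
tool_pos: [0.4636, -0.0599, 0.1126]
tool_rot: [-3.14, 0.002, 1.022]
contact_force: [1.8, 0.8, 0.9]
opening: 0.0743
grip_force: 0.0
```

Emit:
step_arm --pt "1 0 -16 0 0 0 -0.5" --pt "1 0 -16 0 0 0 -0.5" --pt "1 0 -16 0 0 0 -0.5" --pt "1 0 -16 0 0 0 -0.5" --pt "1 0 -16 0 0 0 -0.5"

```text
time: 8.38
tool_pos: [0.467, -0.224, 0.1124]
tool_rot: [3.139, 0.0, 0.519]
contact_force: [0.1, -0.6, 0.1]
opening: 0.0918
grip_force: 0.0
```

Emit:
step_arm --pt "1 0 -15.5 0 0 0 -0.024" --pt "1 0 -15.5 0 0 0 -0.024" --pt "1 0 -15.5 0 0 0 -0.024" --pt "1 0 -15.5 0 0 0 -0.024" --pt "1 0 -15.5 0 0 0 -0.024"

```text
time: 8.8
tool_pos: [0.4662, -0.3783, 0.1118]
tool_rot: [3.139, 0.001, 0.502]
contact_force: [-0.6, -0.6, 0.3]
opening: 0.0915
grip_force: 0.0
```

Emit:
step_arm --pt "1 0 0 0 0 0 0" --pt "1 0 0 0 0 0 0"

```text
time: 8.97
tool_pos: [0.4666, -0.3717, 0.1119]
tool_rot: [-3.14, 0.0, 0.506]
contact_force: [-0.9, 0.1, 0.4]
opening: 0.092
grip_force: 0.0
```

Run:
```python
from h import *
im=read_camera("side")[:,:,::-1];t=read_camera("top")[:,:,::-1]
A=cv2.resize(im[110:235,235:335],(480,600),interpolation=cv2.INTER_CUBIC)
cv2.imwrite("pics/a1.png",A); print(observe()['tool_pos'],observe()['tool_rot'])
```

```text
[ 0.46704978 -0.37129813  0.1124323 ] [-3.14055548e+00  5.36346935e-05  5.07648657e-01]
```

View pics/a1.png

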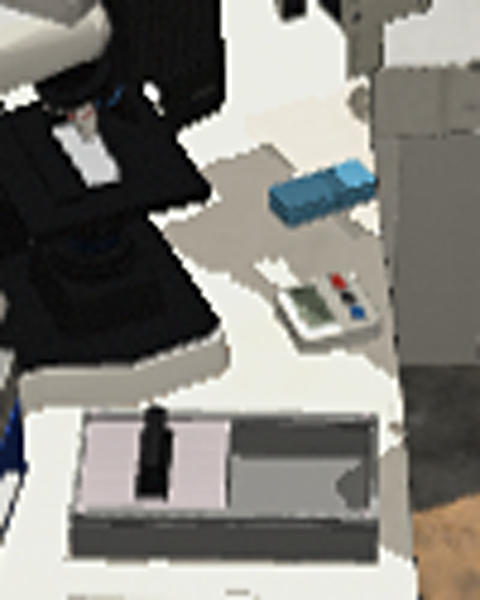

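The side view shows the cover fully open, with the rib at crop (153,455) and the compartment spanning columns 230–378. The mailer is still at (323,192).

Emit:
step_arm --pt "1 0 -0.1 -3 0 0 0" --pt "1 0 -0.1 -6 0 0 0" --pt "1 0 -0.1 -9 0 0 0" --pt "1 0 -0.1 -11 0 0 0" --pt "1 0 -0.1 -12 0 0 0"

```text
time: 9.48
tool_pos: [0.466, -0.3712, -0.0101]
tool_rot: [-3.137, 0.001, 0.508]
contact_force: [-0.6, 0.6, 0.1]
opening: 0.0918
grip_force: 0.0
```

Emit:
step_arm --pt "1 0 0 -0.8 0 0 0" --pt "1 0 0 -1.6 0 0 0" --pt "1 0 0 -2 0 0 0" --pt "1 0 0 -2 0 0 0" --pt "1 0 0 -2 0 0 0"

```text
time: 9.9
tool_pos: [0.4674, -0.3744, -0.0267]
tool_rot: [3.14, -0.0, 0.506]
contact_force: [-0.8, -0.4, 0.0]
opening: 0.0914
grip_force: 0.0
```

Emit:
step_arm --pt "0.2 0 0 0 0 0 0" --pt "0.2 0 0 0 0 0 0" --pt "0.2 0 0 0 0 0 0" --pt "0.2 0 0 0 0 0 0" --pt "0.2 0 0 0 0 0 0" --grip_force 10

```text
time: 10.32
tool_pos: [0.467, -0.3742, -0.0272]
tool_rot: [3.141, -0.0, 0.506]
contact_force: [0.0, -0.2, -0.1]
opening: 0.0629
grip_force: 0.0
```

Emit:
step_arm --pt "0.2 0 0 0 0 0 0" --pt "0.2 0 0 0 0 0 0" --pt "0.2 0 0 0 0 0 0" --pt "0.2 0 0 0 0 0 0" --pt "0.2 0 0 0 0 0 0"

```text
time: 10.73
tool_pos: [0.4669, -0.3741, -0.0275]
tool_rot: [3.142, 0.0, 0.506]
contact_force: [0.2, 0.7, -0.3]
opening: 0.0338
grip_force: 10.0
```

Emit:
step_arm --pt "0.2 0 0 1 0 0 0" --pt "0.2 0 0 3 0 0 0" --pt "0.2 0 0 6 0 0 0" --pt "0.2 0 0 9 0 0 0" --pt "0.2 0 0 11 0 0 0" --grip_force 15

```text
time: 11.15
tool_pos: [0.4676, -0.3748, 0.0861]
tool_rot: [3.138, -0.001, 0.506]
contact_force: [0.6, -0.0, -0.7]
opening: 0.0338
grip_force: 15.0
```

Emit:
step_arm --pt "0.2 0 2.5 0 0 0 -0.05" --pt "0.2 0 5.5 0 0 0 -0.13" --pt "0.2 0 8.5 0 0 0 -0.21" --pt "0.2 0 11.5 0 0 0 -0.29" --pt "0.2 0 14.5 0 0 0 -0.37"

```text
time: 11.57
tool_pos: [0.4667, -0.2278, 0.0833]
tool_rot: [3.141, -0.001, 0.131]
contact_force: [0.5, -0.7, -0.9]
opening: 0.0338
grip_force: 15.0
```

Emit:
step_arm --pt "0.2 0.6 3 0 0 0 -0.04" --pt "0.2 1.2 6 0 0 0 -0.08" --pt "0.2 1.8 9 0 0 0 -0.12" --pt "0.2 2.4 12 0 0 0 -0.16" --pt "0.2 2.9 15 0 0 0 -0.18"

```text
time: 11.98
tool_pos: [0.4962, -0.0777, 0.0834]
tool_rot: [3.141, -0.001, -0.046]
contact_force: [1.1, -0.1, -0.5]
opening: 0.0337
grip_force: 15.0
```

Emit:
step_arm --pt "0.2 0 3 0 0 0 0" --pt "0.2 0 5 0 0 0 0" --pt "0.2 0 6 0 0 0 0" --pt "0.2 0 6.5 0 0 0 0" --pt "0.2 0 6.5 0 0 0 0"

```text
time: 12.4
tool_pos: [0.4961, -0.0138, 0.0829]
tool_rot: [3.141, -0.001, -0.043]
contact_force: [0.3, -0.3, -0.1]
opening: 0.0339
grip_force: 15.0
```

Emit:
step_arm --pt "0.2 0 0 0 0 0 0" --pt "0.2 0 0 0 0 0 0"

```text
time: 12.57
tool_pos: [0.4961, -0.0152, 0.0826]
tool_rot: [3.141, -0.0, -0.045]
contact_force: [-0.5, -0.2, -0.4]
opening: 0.034
grip_force: 15.0
```

Run:
```python
from h import *
im=read_camera("side")[:,:,::-1]
cv2.imwrite("pics/b1.png",cv2.resize(im[150:230,230:330],(750,600),interpolation=cv2.INTER_CUBIC)); o=observe(); print(o['tool_pos'],o['tool_rot'],o['opening'],o['grip_force'])
```

```text
[ 0.49605599 -0.0152559   0.08258751] [ 3.14125395e+00 -1.27345101e-04 -4.57057041e-02] 0.03370800523920747 14.999867007136345
```

View pics/b1.png

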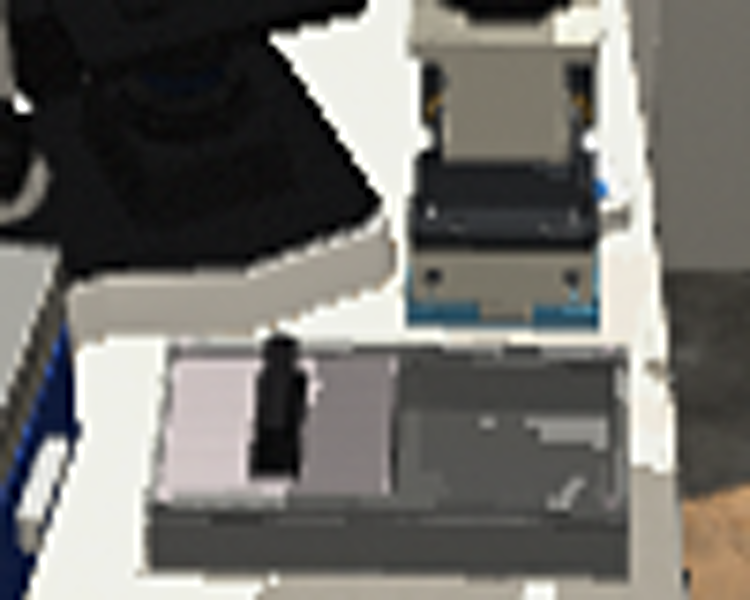

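The mailer (crop columns 407–598) hangs centred over the compartment (398–615), so I'll lower it.

Emit:
step_arm --pt "0.2 0 0.05 -2 0 0 0" --pt "0.2 0 0.05 -4 0 0 0" --pt "0.2 0 0.05 -6 0 0 0" --pt "0.2 0 0.05 -7 0 0 0" --pt "0.2 0 0.05 -7 0 0 0"

```text
time: 13.03
tool_pos: [0.4944, -0.014, 0.0106]
tool_rot: [-3.141, 0.004, -0.045]
contact_force: [-0.1, -0.6, -1.1]
opening: 0.0335
grip_force: 15.0
```

Emit:
step_arm --pt "0.2 0 0 -0.7 0 0 0" --pt "0.2 0 0 -1.4 0 0 0" --pt "0.2 0 0 -2 0 0 0" --pt "0.2 0 0 -2.6 0 0 0" --pt "0.2 0 0 -2.6 0 0 0"

```text
time: 13.45
tool_pos: [0.4954, -0.0135, -0.0143]
tool_rot: [-3.142, 0.001, -0.044]
contact_force: [-0.2, 0.3, -1.1]
opening: 0.0339
grip_force: 15.0
```

Emit:
step_arm --pt "0.2 0 0 -0.2 0 0 0" --pt "0.2 0 0 -0.4 0 0 0" --pt "0.2 0 0 -0.6 0 0 0" --pt "0.2 0 0 -0.7 0 0 0" --pt "0.2 0 0 -0.7 0 0 0"

```text
time: 13.87
tool_pos: [0.4959, -0.0136, -0.0206]
tool_rot: [3.142, 0.0, -0.044]
contact_force: [-0.2, 0.7, -0.1]
opening: 0.0338
grip_force: 15.0
```

Emit:
step_arm --pt "0.2 0 0 -0.1 0 0 0" --pt "0.2 0 0 -0.1 0 0 0" --pt "0.2 0 0 -0.2 0 0 0" --pt "0.2 0 0 -0.2 0 0 0"

```text
time: 14.2
tool_pos: [0.496, -0.0136, -0.0216]
tool_rot: [3.141, -0.0, -0.044]
contact_force: [-2.8, -0.4, 9.0]
opening: 0.0339
grip_force: 15.0
```

On the floor (9 N at the expected height). Releasing with a limited opening.

Emit:
step_arm --pt "0.5 0 0 0.1 0 0 0" --pt "0.5 0 0 0.1 0 0 0" --pt "0.5 0 0 0.1 0 0 0" --pt "0.5 0 0 0.1 0 0 0" --pt "0.5 0 0 0.1 0 0 0"

```text
time: 14.62
tool_pos: [0.4959, -0.0136, -0.0216]
tool_rot: [3.142, 0.0, -0.044]
contact_force: [-0.6, 1.4, -0.3]
opening: 0.0453
grip_force: 0.0
```

Emit:
step_arm --pt "0.5 0 0 1 0 0 0" --pt "0.5 0 0 3 0 0 0" --pt "0.5 0 0 6 0 0 0" --pt "0.5 0 0 9 0 0 0" --pt "0.5 0 0 11 0 0 0"

```text
time: 15.03
tool_pos: [0.4968, -0.0137, 0.0917]
tool_rot: [3.141, -0.003, -0.044]
contact_force: [0.7, 0.1, -0.6]
opening: 0.046
grip_force: 0.0
```

Run:
```python
from h import *
im=read_camera("side")[:,:,::-1]
cv2.imwrite("pics/c1.png",cv2.resize(im[150:230,230:330],(750,600),interpolation=cv2.INTER_CUBIC)); o=observe(); print(o['tool_pos'],o['opening'],o['grip_force'])
```

```text
[ 0.4988662  -0.0140227   0.09478944] 0.04600970530834599 0.0
```

View pics/c1.png

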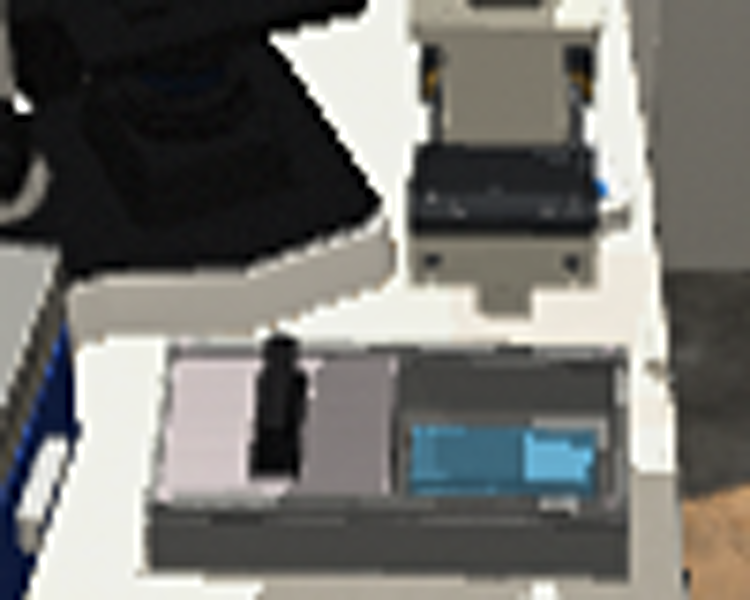

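The mailer lies flat in the compartment (crop 412–597 × 427–493), clear of the walls. Back to the rib next.

Emit:
step_arm --pt "0.5 2 0 0 0 0 0.12" --pt "0.5 4 0 0 0 0 0.24" --pt "0.5 5 0 0 0 0 0.36" --pt "0.5 6 0 0 0 0 0.48" --pt "0.5 6 0 0 0 0 0.6"

```text
time: 15.5
tool_pos: [0.5576, -0.0137, 0.089]
tool_rot: [3.14, -0.001, 0.562]
contact_force: [-0.5, 0.4, -0.1]
opening: 0.0459
grip_force: 0.0
```

Emit:
step_arm --pt "0.5 2 0 0 0 0 0.12" --pt "0.5 4 0 0 0 0 0.24" --pt "0.5 4 -0.5 0 0 0 0.36" --pt "0.5 4 -0.5 0 0 0 0.48" --pt "0.5 4 -0.5 0 0 0 0.6"

```text
time: 15.92
tool_pos: [0.5959, -0.0187, 0.0887]
tool_rot: [-3.141, 0.0, 1.162]
contact_force: [0.2, 0.8, 0.4]
opening: 0.046
grip_force: 0.0
```

Emit:
step_arm --pt "0.5 0 0 0 0 0 0.12" --pt "0.5 0 0 0 0 0 0.24" --pt "0.5 0 0 0 0 0 0.374" --pt "0.5 0 0 0 0 0 0.374" --pt "0.5 0 0 0 0 0 0.374"

```text
time: 16.33
tool_pos: [0.5959, -0.0186, 0.0888]
tool_rot: [3.141, -0.0, 1.527]
contact_force: [-0.2, -0.1, -0.4]
opening: 0.0457
grip_force: 0.0
```

Lower to reading 0.0128 (−7.6 cm) and grip.

Emit:
step_arm --pt "0.5 0 0 -3 0 0 0" --pt "0.5 0 0 -5 0 0 0" --pt "0.5 0 0 -6.5 0 0 0" --pt "0.5 0 0 -7.6 0 0 0" --pt "0.5 0 0 -7.6 0 0 0"

```text
time: 16.75
tool_pos: [0.5943, -0.0184, 0.0103]
tool_rot: [-3.137, -0.0, 1.527]
contact_force: [-1.2, 0.2, 0.9]
opening: 0.0461
grip_force: 0.0
```

Emit:
step_arm --pt "0 0 0 0 0 0 0" --pt "0 0 0 0 0 0 0" --pt "0 0 0 0 0 0 0" --pt "0 0 0 0 0 0 0" --pt "0 0 0 0 0 0 0" --grip_force 20

```text
time: 17.17
tool_pos: [0.5964, -0.0186, 0.0133]
tool_rot: [3.14, 0.0, 1.53]
contact_force: [-0.4, -0.5, 0.0]
opening: 0.0167
grip_force: 0.0
```

Emit:
step_arm --pt "0 0 0 0 0 0 0" --pt "0 0 0 0 0 0 0" --pt "0 0 0 0 0 0 0"

```text
time: 17.42
tool_pos: [0.5962, -0.0186, 0.0131]
tool_rot: [3.141, 0.0, 1.53]
contact_force: [-1.8, 0.5, 5.1]
opening: 0.0127
grip_force: 20.0
```

Gripped. Pulling back about 9.6 cm, then creeping to the stop.

Emit:
step_arm --pt "0 -1 0.05 0 0 0 0" --pt "0 -2 0.09 0 0 0 0" --pt "0 -3 0.14 0 0 0 0" --pt "0 -4 0.18 0 0 0 0" --pt "0 -5 0.22 0 0 0 0"

```text
time: 17.83
tool_pos: [0.5466, -0.0163, 0.0131]
tool_rot: [3.139, -0.0, 1.529]
contact_force: [1.0, 0.7, 2.7]
opening: 0.0128
grip_force: 20.0
```

Emit:
step_arm --pt "0 -1 0.05 0 0 0 0" --pt "0 -2 0.09 0 0 0 0" --pt "0 -3 0.14 0 0 0 0" --pt "0 -4 0.18 0 0 0 0" --pt "0 -4.6 0.2 0 0 0 0"

```text
time: 18.25
tool_pos: [0.5, -0.0142, 0.0131]
tool_rot: [3.14, -0.0, 1.53]
contact_force: [2.0, 2.6, 2.6]
opening: 0.0129
grip_force: 20.0
```

Emit:
step_arm --pt "0 -0.2 0 0 0 0 0" --pt "0 -0.4 0 0 0 0 0" --pt "0 -0.4 0 0 0 0 0"

```text
time: 18.5
tool_pos: [0.4981, -0.0141, 0.0131]
tool_rot: [3.137, -0.0, 1.529]
contact_force: [5.1, 3.9, 2.1]
opening: 0.013
grip_force: 20.0
```

Emit:
step_arm --pt "0 -0.2 0 0 0 0 0" --pt "0 -0.4 0 0 0 0 0" --pt "0 -0.4 0 0 0 0 0" --pt "0 -0.4 0 0 0 0 0"

```text
time: 18.83
tool_pos: [0.4983, -0.0142, 0.0132]
tool_rot: [3.129, -0.0, 1.529]
contact_force: [18.7, 5.8, -9.0]
opening: 0.013
grip_force: 20.0
```

Firm stop at 19 N. Relax, release and lift.

Emit:
step_arm --pt "0 0.3 0 0 0 0 0" --pt "0.5 0.3 0 0 0 0 0" --pt "0.5 0.3 0 0 0 0 0" --pt "0.5 0.3 0 0 0 0 0" --pt "0.5 0.3 0 0 0 0 0"

```text
time: 19.25
tool_pos: [0.4942, -0.0145, 0.0122]
tool_rot: [-3.14, 0.0, 1.53]
contact_force: [-0.9, -0.9, 0.6]
opening: 0.0349
grip_force: 0.0
```

Emit:
step_arm --pt "0.5 0 0 3 0 0 0" --pt "0.5 0 0 7 0 0 0" --pt "0.5 0 0 11 0 0 0" --pt "0.5 0 0 15 0 0 0" --pt "0.5 0 0 18 0 0 0"

```text
time: 19.67
tool_pos: [0.4951, -0.0146, 0.1958]
tool_rot: [3.139, 0.001, 1.53]
contact_force: [0.7, 0.8, -0.3]
opening: 0.046
grip_force: 0.0
```

Emit:
step_arm --pt "0.5 0 -4 0 0 0 0" --pt "0.5 0 -8 0 0 0 0" --pt "0.5 0 -12 0 0 0 0" --pt "0.5 0 -16 0 0 0 0" --pt "0.5 0 -16 0 0 0 0"

```text
time: 20.08
tool_pos: [0.4943, -0.1808, 0.1921]
tool_rot: [-3.141, 0.003, 1.524]
contact_force: [0.4, 0.1, 0.2]
opening: 0.046
grip_force: 0.0
```

Run:
```python
from h import *
np.set_printoptions(linewidth=200)
im=read_camera("side").astype(int); c=cv2.imread("pics/side0.png")[:,:,::-1].astype(int)
for n,i in(("start",c),("now",im)):
    print(n,[(u,i[203:211,u].mean(0).astype(int).tolist()) for u in range(268,316)])
print(proj("side",[[.4435,-.014,.0385],[.4462,-.014,.0385],[.4982,-.014,.0685],[.5482,-.016,.0385]]).round(1).tolist(),observe()['tool_pos'])
t=read_camera("top").astype(int)
print([(v,t[v,285:296].mean(0).astype(int).tolist()) for v in range(196,242)])
```

```text
start [(268, [146, 145, 140]), (269, [146, 145, 140]), (270, [146, 145, 140]), (271, [145, 145, 140]), (272, [145, 144, 139]), (273, [143, 140, 137]), (274, [203, 193, 193]), (275, [200, 188, 188]), (276, [198, 187, 187]), (277, [198, 187, 187]), (278, [198, 187, 187]), (279, [197, 187, 187]), (280, [197, 187, 187]), (281, [198, 187, 187]), (282, [198, 187, 187]), (283, [199, 188, 188]), (284, [207, 196, 195]), (285, [103, 97, 98]), (286, [19, 18, 18]), (287, [20, 20, 21]), (288, [21, 20, 21]), (289, [21, 21, 22]), (290, [14, 13, 14]), (291, [19, 19, 20]), (292, [182, 172, 172]), (293, [202, 191, 191]), (294, [199, 188, 188]), (295, [199, 188, 187]), (296, [199, 188, 188]), (297, [199, 188, 188]), (298, [199, 189, 188]), (299, [199, 188, 188]), (300, [199, 189, 188]), (301, [199, 188, 188]), (302, [200, 189, 189]), (303, [216, 204, 204]), (304, [124, 123, 119]), (305, [119, 119, 115]), (306, [122, 121, 116]), (307, [122, 121, 117]), (308, [122, 122, 117]), (309, [122, 121, 116]), (310, [123, 123, 118]), (311, [68, 67, 64]), (312, [154, 154, 148]), (313, [168, 166, 157]), (314, [238, 
[... 1659 characters left out ...]
, (212, [231, 220, 227]), (213, [231, 221, 227]), (214, [231, 221, 227]), (215, [235, 224, 230]), (216, [232, 217, 224]), (217, [57, 55, 57]), (218, [62, 59, 62]), (219, [72, 69, 72]), (220, [59, 57, 59]), (221, [47, 45, 46]), (222, [59, 56, 58]), (223, [129, 119, 125]), (224, [243, 234, 239]), (225, [235, 226, 230]), (226, [233, 224, 229]), (227, [233, 225, 230]), (228, [234, 225, 230]), (229, [234, 225, 230]), (230, [228, 220, 224]), (231, [228, 220, 224]), (232, [221, 212, 217]), (233, [222, 214, 219]), (234, [219, 208, 215]), (235, [142, 134, 137]), (236, [167, 162, 163]), (237, [60, 58, 59]), (238, [143, 138, 140]), (239, [223, 217, 216]), (240, [217, 212, 211]), (241, [220, 215, 215])]
```

The cover now reaches the end wall (columns 282–311, wall at 312), so it is shut.

```bash
python3 -c "
from cell import *
print(observe()['qvel'].round(3)); print(hand_in())"
```

```text
[ 0.051 -0.015  0.017  0.008  0.003  0.008]
the job is handed in; nothing more can be done
None
```

The job is handed in: the mailer lies flat, lid side up, in the compartment, and the cover is slid shut over it against its stop. I moved none of the bystanders, though I did not re-measure their positions at the end, and `hand_in` returned no verdict.

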